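# Cross-tighten the pump cover of the steam station

## Robot

A 7-joint arm with a two-finger parallel gripper is mounted at the origin on a cart in front of the work surface, level with it; the furniture and walls round the work are solid. World frame = base frame: x ahead of the robot, y to its left, z up, the work surface at z = 0. Lengths are in mm, angles in rad, forces in N, time in s.
With the tool pointing down it reaches from about 400 to 875 mm from the base axis. Payload 4.4 kg.
Tool frame: the origin (TCP) lies at the very end of the fingers, on their centre line; the grasp point (between the pads) lies 19 mm behind it; z points along the fingers, y is the line along which they close (so a half turn about z gives the same grasp; the last joint's range is limited). The gripper opens to 85 mm and grips with 20 to 120 N. Pads are 22 mm wide; open, the fingers measure 114 mm over their backs; the gripper's body (76 mm by 85 mm) begins 54 mm behind the grasp point. The pads swing forward as they close: fully open they stand 13 mm farther back than shut.
Start: joints at [1.174, 0.628, 0.038, 1.517, -0.027, 0.996, -0.02], TCP at [211.148, -614.764, 231.313] pointing down, gripper open.
Joint ranges: [-3.06, 3.06], [-0.37, 2.12], [-1.25, 1.32], [0.18, 2.47], [-1.1, 4.24], [0.23, 1.98], [-2.94, 2.94]. Speed limits (rad/s): [2.57, 2.57, 3.14, 3.14, 3.14, 3.14, 3.14].

## Interface

Orientations are given as [roll, pitch, yaw] about the fixed x, y, z axes, in that order (R = Rz(yaw) Ry(pitch) Rx(roll)).
In Python, from cell import read_state, get_image, camera_info, finish_job gives the robot as it stands.
- The arm moves only by the tool play_rows, never from a script. Its argument "deltas" is one flat list of numbers, 7 for each row, row after row: the shift along the tool's x, y, z in mm, then the turn, a rotation vector about the tool's x, y, z in rad, then the opening, from 0 (shut) to 1 (fully open). In form: [dx, dy, dz, ax, ay, az, grip, dx, dy, dz, ax, ay, az, grip, ...]. A call has 1 to 10 rows; each row is the pose to reach, as a shift and turn from the pose commanded when the call began, along the tool's axes at that moment; what a row does not reach only later rows make up. A row lasts 1/8 s, in which the tool goes at most 62.5 mm and 10.7 degrees, less where a joint would pass 70% of its speed; a pose out of reach is approached as far as the arm can. A call with a gripper value outside its range is refused whole. The fingers move at their own pace and stop on an object; the grip force is fixed at half the most. Time passes only in rows, so rows that repeat a pose let the fingers close. It gives the time, the measured TCP pose, the force, the opening and the grip force at its end, in the units of the state.
- read_state(): the state, without advancing time (a new reading comes with each control period).
- get_image(name): name is "scene" or "top"; returns the picture (480x640x3 uint8, red, green, blue); there is no depth.
- camera_info(name): a dict with "fx", "fy", "cx", "cy" (pixels), "T" (4x4, takes a point from camera to world coordinates). Camera axes: x right, y down, z forward; pixel columns grow to the right and rows downward; lengths in mm; the calibration is good to about 2 mm. A picture is of the moment at which its call begins. camera_info takes no time and is no camera call.
- finish_job(): hands the job in; it is judged then, once.
The state is a dict: "clock": time; "qpos": joint angles; "qd": joint speeds; "tau": joint torques, N m; "eef_pos": TCP position; "tool_rot": TCP orientation; "force": force on the tool from outside, world axes, zero at the start; "torque": the same for the moment, N m; "width": finger opening in mm; "gripper_force": force on a finger pad.
Only numpy, scipy, OpenCV 4.12 (cv2) and the standard library are available. Lean on these libraries where they do the work, as an engineer would, in place of code of your own. Each camera call takes 0.05 s, during which the arm holds its last target. There are 200 camera calls.

## Task

The cover plate of the pump sits loose under its four wing nuts; tighten it evenly, in two rounds, each in cross order (after the first nut comes the one diagonally opposite, then the other two). In the first round turn each nut clockwise about a quarter turn, until its wings stand square across the plate's long side, and let go; in the second round take each again and turn it on about another quarter turn, to its stop, with the wings in line with the long side. Leave the jar, the tape and the screwdriver where they are.

Things in the scene. Friction and masses are not known exactly. Their poses are not given: they have to be found in the camera images.
- housing: Grey-aluminium pump housing, 150 x 200 mm foot, fixed to the board, up to 0.5 rad askew to the robot; origin under its centre, x along its short side (away from the robot), y along its long side, z up. Its steel outlet pipe sticks out of its far side 94 mm from the centre, 31 mm up
- cover_mid (a point): Centre of the top face of the steel cover plate (150 x 180 x 8 mm, round boss 60 mm wide and 6 mm high in the middle), 76 to 77 mm above the board at the start and 74 mm when seated flat; each nut draws its own corner down. x, y along its short and long sides, z up. Four wing nuts stand near its corners, at (+-50, +-60) mm from here
- nut_a (a joint): Turn of the far left wing nut, rad, growing clockwise from above as it is tightened: 0 loose, 3.14 fully tight against its stop; starts between 0.2 and 0.7. It stays where it is left; turning it takes about 0.12 N m. Its wing bar lies along the plate's long side at 0 and at 3.14, and square across it at 1.57 (the halfway point)
- nut_a_grip (a point): Middle of the wing bar of the far left dark steel wing nut, at (+50, +60) mm in the cover's frame, 27 to 30 mm above the plate's top face; diagonally opposite is the near right one. The frame turns with the nut: the bar is 44 mm long along its y, 10 mm thick along its x and 24 mm tall (12 mm above and below this point) over a round hub 24 mm wide; z up. Pinch the bar across its thickness from above
- nut_b (a joint): Turn of the far right wing nut, rad, growing clockwise from above as it is tightened: 0 loose, 3.14 fully tight against its stop; starts between 0.2 and 0.7. It stays where it is left; turning it takes about 0.12 N m. Its wing bar lies along the plate's long side at 0 and at 3.14, and square across it at 1.57 (the halfway point)
- nut_b_grip (a point): Middle of the wing bar of the far right dark steel wing nut, at (+50, -60) mm in the cover's frame, 27 to 30 mm above the plate's top face; diagonally opposite is the near left one. The frame turns with the nut: the bar is 44 mm long along its y, 10 mm thick along its x and 24 mm tall (12 mm above and below this point) over a round hub 24 mm wide; z up. Pinch the bar across its thickness from above
- nut_c (a joint): Turn of the near right wing nut, rad, growing clockwise from above as it is tightened: 0 loose, 3.14 fully tight against its stop; starts between 0.2 and 0.7. It stays where it is left; turning it takes about 0.12 N m. Its wing bar lies along the plate's long side at 0 and at 3.14, and square across it at 1.57 (the halfway point)
- nut_c_grip (a point): Middle of the wing bar of the near right dark steel wing nut, at (-50, -60) mm in the cover's frame, 27 to 30 mm above the plate's top face; diagonally opposite is the far left one. The frame turns with the nut: the bar is 44 mm long along its y, 10 mm thick along its x and 24 mm tall (12 mm above and below this point) over a round hub 24 mm wide; z up. Pinch the bar across its thickness from above
- nut_d (a joint): Turn of the near left wing nut, rad, growing clockwise from above as it is tightened: 0 loose, 3.14 fully tight against its stop; starts between 0.2 and 0.7. It stays where it is left; turning it takes about 0.12 N m. Its wing bar lies along the plate's long side at 0 and at 3.14, and square across it at 1.57 (the halfway point)
- nut_d_grip (a point): Middle of the wing bar of the near left dark steel wing nut, at (-50, +60) mm in the cover's frame, 27 to 30 mm above the plate's top face; diagonally opposite is the far right one. The frame turns with the nut: the bar is 44 mm long along its y, 10 mm thick along its x and 24 mm tall (12 mm above and below this point) over a round hub 24 mm wide; z up. Pinch the bar across its thickness from above
- white_jar: White lidded jar, 70 mm wide, 57 mm high, right of the housing; origin under its centre. A bystander
- masking_tape: Roll of masking tape lying flat, 100 mm wide, 25 mm high, left of the housing; origin under its centre. A bystander
- screwdriver: Orange-handled screwdriver lying on the board left of the housing, 184 mm long; origin under its centre. A bystander

How it is judged (in metres and radians):
On the way, in this order (a step that is already met when the one before it is completed fails the run):
1. first round: two diagonally opposite nuts at least near halfway (past 1.15 rad), the other two not begun (under 0.9 rad) (((value of joint each of nut_a, nut_c above 1.15 rad and value of joint each of nut_b, nut_d below 0.9 rad) or (value of joint each of nut_b, nut_d above 1.15 rad and value of joint each of nut_a, nut_c below 0.9 rad))), for 0.2 s.
2. first round done: all four nuts about halfway (1.15 to 2.1 rad) (value of joint nut_a between 1.15 and 2.1 rad and value of joint nut_b between 1.15 and 2.1 rad and value of joint nut_c between 1.15 and 2.1 rad and value of joint nut_d between 1.15 and 2.1 rad), for 0.2 s.
3. second round: two diagonally opposite nuts tight (past 2.8 rad), the other two still about halfway (under 2.1 rad) (((value of joint each of nut_a, nut_c above 2.8 rad and value of joint each of nut_b, nut_d below 2.1 rad) or (value of joint each of nut_b, nut_d above 2.8 rad and value of joint each of nut_a, nut_c below 2.1 rad))), for 0.2 s.
At the end, for the whole second after the job is handed in: All four nuts are tight (past 2.8 rad, that is within 0.34 rad of their stops) and the cover is down flat (top face less than 75 mm above the board, tilted less than 0.012 rad) (value of joint each of nut_a, nut_b, nut_c, nut_d above 2.8 rad and z of cover_mid in the frame of housing below 0.075 m and angle between cover_mid's own z axis and vertical below 0.012 rad); the robot touches nothing.
It fails at once if the jar is moved by more than 30 mm (distance of white_jar from where it was at the start of the episode above 0.03 m).
It fails at once if the tape is moved by more than 30 mm (distance of masking_tape from where it was at the start of the episode above 0.03 m).
It fails at once if the screwdriver is moved by more than 30 mm (distance of screwdriver from where it was at the start of the episode above 0.03 m).
It also fails if it takes over 72 s, if anything falls off the work surface, if the arm or the gripper's body presses on something with over 40 N, if the wrist force passes 120 N, or if a joint passes its speed limit or range.

## Working session

There is one attempt and no reset: what is moved stays moved. The work goes in short steps, Python scripts to look and compute and a tool call to move; the robot and the scene stay as the last step left them, time stands still between calls to the robot, and variables do not carry over. Pictures are saved under pics/ and viewed, at most 10 in all, crops included, and the job is handed in when it is done.

Besides the shell and the picture viewer there is one more tool, called after ">>>" as name(argument=value, ...), one argument or row to a line, values as JSON. play_rows: Moves the arm, as the interface text tells. Its arguments: {"type":"object","properties":{"deltas":{"type":"array"}},"required":["deltas"]}

```bash
mkdir -p pics; python3 - <<'E'
from cell import *
import cv2
s=read_state();print(s)
for n in("top","scene"):
    cv2.imwrite(f"pics/{n}0.png",get_image(n)[:,:,::-1]);c=camera_info(n);print(n,c)
E
```

```text
{'clock': 0.0, 'qpos': array([ 1.17420289,  0.62937957,  0.03845301,  1.51839033, -0.02699096,
        0.99631548, -0.01996833]), 'qd': array([ 0.00081394, -0.00137818,  0.00030487,  0.00024992,  0.00177704,
       -0.00030811,  0.00071396]), 'tau': array([-5.64154307e-04, -5.63392532e+01,  1.22614145e+00, -1.93446708e+01,
        1.10221416e-02,  1.05911450e-02, -3.52813356e-05]), 'eef_pos': array([ 210.92342154, -614.14202562,  230.36050129]), 'tool_rot': array([-3.13961877e+00,  4.24793484e-05,  3.30820608e-01]), 'force': array([-0.09206101, -0.33406518, -0.31451576]), 'torque': array([-9.44860409e-05, -3.24640904e-02,  3.32771968e-02]), 'gripper_force': 0.0, 'width': 85.87120767224705}
top {'fx': 444.5307781866386, 'fy': 444.5307781866386, 'cx': 320.0891005208681, 'cy': 245.50099644532528, 'T': array([[ 1.85199457e-02, -9.86280640e-01,  1.64035092e-01,
         4.02326427e+02],
       [-9.99826129e-01, -1.79122932e-02,  5.18290082e-03,
         7.20852659e+01],
       [-2.17355007e-03, -1.64102558e-01, -9.86440888e-01,
         1.09579634e+03],
       [ 0.00000000e+00,  0.00000000e+00,  0.00000000e+00,
         1.00000000e+00]])}
scene {'fx': 589.0323839548794, 'fy': 589.0323839548794, 'cx': 326.08702544107337, 'cy': 237.49171639141852, 'T': array([[-6.39216282e-01, -3.57663634e-01,  6.80793119e-01,
        -2.14420235e+02],
       [-7.69016634e-01,  2.92687362e-01, -5.68284722e-01,
         7.40912701e+02],
       [ 3.99523685e-03, -8.86798079e-01, -4.62139811e-01,
         6.49815841e+02],
       [ 0.00000000e+00,  0.00000000e+00,  0.00000000e+00,
         1.00000000e+00]])}
```

View pics/top0.png

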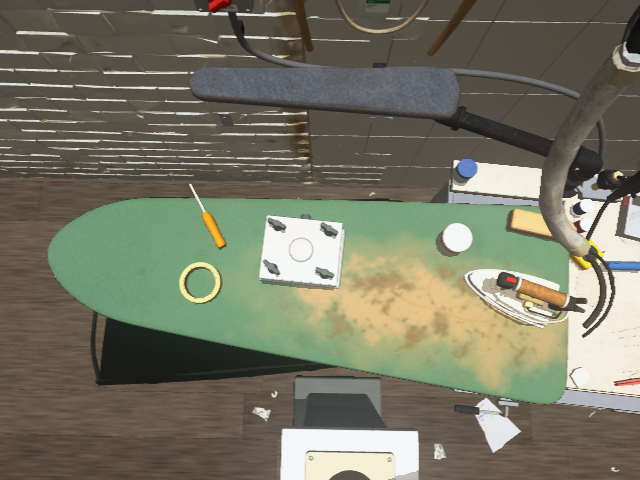

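```bash
python3 - <<'E'
import cv2,numpy as np
a=cv2.imread("pics/top0.png")[205:300,250:355]
cv2.imwrite("pics/c1.png",cv2.resize(a,None,fx=6,fy=6,interpolation=cv2.INTER_CUBIC))
E
```

```text
(no output)
```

View pics/c1.png

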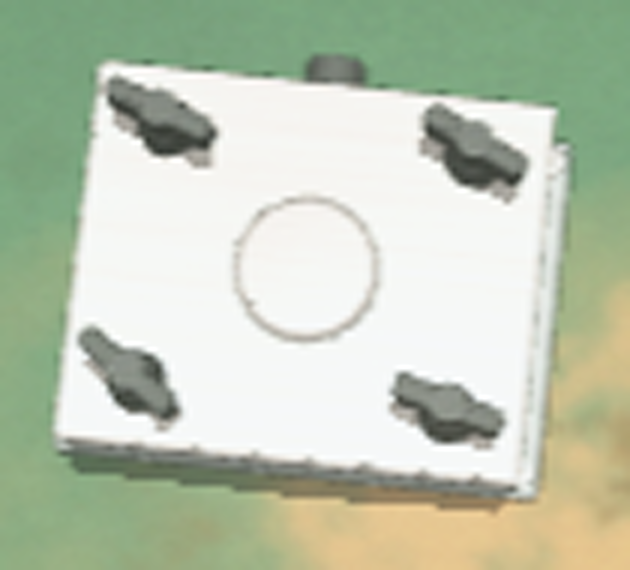

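View pics/scene0.png

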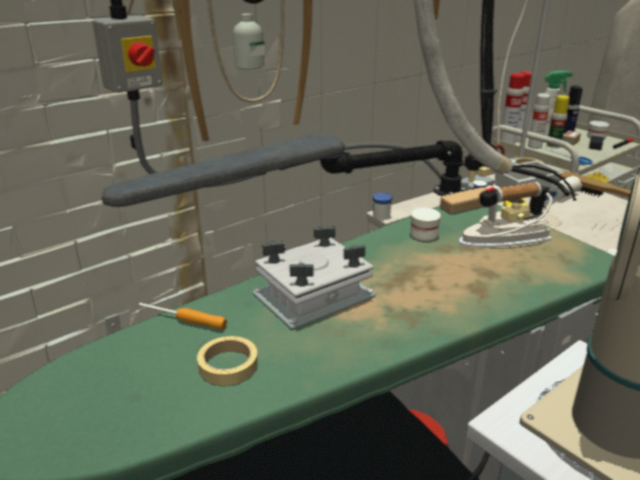

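```bash
cat > h.py <<'E'
from cell import *
import cv2, numpy as np
def w(uv,z,n="top"):
    c=camera_info(n);T=c["T"]
    d=T[:3,:3]@np.array([(uv[0]-c["cx"])/c["fx"],(uv[1]-c["cy"])/c["fy"],1])
    return (T[:3,3]+d*(z-T[2,3])/d[2])[:2]
def crop(p,f=6,o=(250,205)): return [(p[i]+.5)/f-.5+o[i] for i in(0,1)]
E
python3 - <<'E'
from h import *
np.set_printoptions(precision=2,suppress=True)
P=[w(crop(p),76.5) for p in[(103,63),(556,108),(522,487),(62,440)]]
print(P,np.mean(P,0),w(crop((307,268)),82.5))
for i in range(4): print(np.linalg.norm(P[i]-P[i-1]),np.degrees(np.arctan2(*(P[i]-P[i-1])[::-1])))
c=w(crop((307,268)),82.5)
for n,a,b,m in[("a",(115,88),(208,138),(50,60)),("b",(435,115),(520,170),(50,-60)),("c",(402,383),(500,425),(-50,-60)),("d",(90,337),(172,410),(-50,60))]:
    A,B=w(crop(a),117),w(crop(b),117);d=A-B
    print(n,(A+B)/2,np.linalg.norm(d),"ang",np.arctan2(d[1],d[0]))
print("sleeve",w((330,90),150),w((330,115),150))
E
```

```text
[array([642.06, 204.21]), array([627.22,  26.51]), array([479.1 ,  37.95]), array([493.84, 214.25])] [560.55 120.73] [561.25 121.87]
148.560820148536 -3.8765891846212797
178.32350974492763 -94.77120523840424
148.56787299540002 175.58272384015237
176.9217091513754 85.22156411126247
a [613.71 176.3 ] 40.101731229147575 ang 1.0902429134901628
b [604.57  57.59] 38.08294131995261 ang 1.0044596216580006
c [506.11  65.86] 39.27752173716187 ang 1.1825729290510807
d [515.27 184.17] 41.00669036157232 ang 0.8669878514722306
sleeve [920.95  61.05] [859.94  60.14]
```

```bash
cat >> h.py <<'E'
C=dict(a=(614.8,176.9),b=(605.5,57.3),c=(505.8,65.1),d=(515.1,184.7))
from scipy.spatial.transform import Rotation as Rn
def go(xy,z,yaw):
    "delta in tool frame from measured pose to a tool-down pose"
    s=read_state();R=Rn.from_euler("xyz",s["tool_rot"])
    G=Rn.from_euler("xyz",[np.pi,0,yaw])
    if isinstance(xy,str): xy=C[xy]
    d=R.inv().apply(np.array([*xy,z])-s["eef_pos"]); r=(R.inv()*G).as_rotvec()
    print("delta",np.round(d,1),np.round(r,3)," t",round(s["clock"],2),"q",np.round(s["qpos"],2),"w",round(s["width"],1),"F",np.round(s["force"],1),"pos",np.round(s["eef_pos"],1),np.round(s["tool_rot"],3))
E
python3 -c "
from h import *
go('a',160,1.09)"
```

```text
delta [ 638.9 -617.    71.5] [-0.002 -0.001 -0.759]  t 0.1 q [ 1.17  0.63  0.04  1.52 -0.03  1.   -0.02] w 85.6 F [-0.6  0.1 -0.2] pos [ 210.9 -614.2  230.5] [-3.14   0.     0.331]
```

>>> play_rows(
  deltas=[20,-20,-60,0,0,0,1,640,-618,-60,0,0,-0.76,1,640,-618,-60,0,0,-0.76,1,640,-618,-60,0,0,-0.76,1,640,-618,-60,0,0,-0.76,1,640,-618,-60,0,0,-0.76,1],
)

```text
clock: 0.85
eef_pos: [365.6, -310.7, 289.0]
tool_rot: [3.141, -0.0, 1.092]
force: [1.8, -0.1, 0.6]
width: 85.4
gripper_force: 0.0
```

```bash
python3 -c "
from h import *
go('a',160,1.09)"
```

```text
delta [547.5  -3.3 129.2] [ 0.    -0.     0.002]  t 0.85 q [ 0.81  0.32 -0.22  1.89  0.08  0.94  0.08] w 85.4 F [ 1.8 -0.1  0.6] pos [ 365.6 -310.7  289. ] [ 3.141 -0.     1.092]
```

>>> play_rows(
  deltas=[400,-3,20,0,0,0,1,400,-3,20,0,0,0,1,400,-3,20,0,0,0,1,400,-3,20,0,0,0,1,400,-3,20,0,0,0,1,400,-3,20,0,0,0,1,547,-3,129,0,0,0,1,547,-3,129,0,0,0,1,547,-3,129,0,0,0,1,547,-3,129,0,0,0,1],
)

```text
clock: 2.1
eef_pos: [613.7, 178.1, 157.0]
tool_rot: [-3.137, 0.001, 1.096]
force: [-0.4, -0.2, 0.3]
width: 85.3
gripper_force: 0.0
```

```bash
python3 -c "
from h import *
go('a',97,1.09)"
```

```text
delta [-0.5  1.8 60. ] [-0.004  0.001  0.006]  t 2.1 q [-0.16  0.71 -0.28  1.61  0.23  0.86 -1.  ] w 85.3 F [-0.4 -0.2  0.3] pos [613.7 178.1 157. ] [-3.137e+00  1.000e-03  1.096e+00]
```

>>> play_rows(
  deltas=[0,2,30,0,0,0,0.5,0,2,60,0,0,0,0.5,0,2,60,0,0,0,0.5,0,2,60,0,0,0,0,0,2,60,0,0,0,0,0,2,60,0,0,0,0],
)

```text
clock: 2.85
eef_pos: [615.6, 174.3, 102.1]
tool_rot: [-3.14, -0.0, 1.092]
force: [-4.8, 0.3, 5.5]
width: 8.3
gripper_force: 60.4
```

```bash
python3 -c "
from h import *
go('a',97,-0.08)
i=get_image('scene')[200:340,230:400,::-1];cv2.imwrite('pics/s1.png',cv2.resize(i,None,fx=4,fy=4))"
```

```text
delta [ 2.  -1.9  5.1] [-2.000e-03  1.000e-03  1.172e+00]  t 2.85 q [-0.17  0.78 -0.25  1.65  0.26  0.75 -1.02] w 8.3 F [-4.8  0.3  5.5] pos [615.6 174.3 102.1] [-3.14  -0.     1.092]
```

View pics/s1.png

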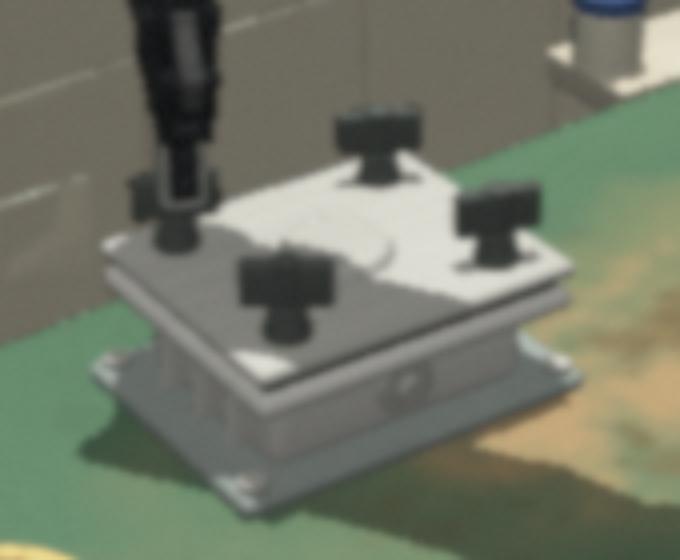

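>>> play_rows(
  deltas=[0,0,0,0,0,0.4,0,0,0,0,0,0,1.2,0,0,0,0,0,0,1.2,0,0,0,0,0,0,1.2,0,0,0,0,0,0,1.2,0,0,0,0,0,0,1.2,0,0,0,0,0,0,1.2,0,0,0,0,0,0,1.2,0],
)

```text
clock: 3.9
eef_pos: [613.8, 177.3, 102.0]
tool_rot: [-3.137, 0.005, -0.107]
force: [-9.0, 5.0, 7.0]
width: 8.5
gripper_force: 60.7
```

```bash
python3 -c "
from h import *
go('a',97,-0.08)"
```

```text
delta [1.1 0.4 5. ] [-0.004  0.005 -0.027]  t 3.9 q [-0.37  0.77  0.07  1.66 -0.09  0.72 -1.93] w 8.5 F [-9.  5.  7.] pos [613.8 177.3 102. ] [-3.137  0.005 -0.107]
```

>>> play_rows(
  deltas=[0,0,0,0,0,0,0.5,0,0,0,0,0,0,0.5,0,0,-50,0,0,0,0.5,-95,123,-55,0,0,-1.29,0.5,-95,123,-55,0,0,-1.29,0.5,-95,123,-55,0,0,-1.29,0.5,-95,123,-55,0,0,-1.29,0.5,-95,123,-55,0,0,-1.29,0.5,-95,123,-55,0,0,-1.29,0.5,-95,123,-55,0,0,-1.29,0.5],
)

```text
clock: 5.15
eef_pos: [509.7, 60.3, 155.5]
tool_rot: [3.14, -0.0, 1.185]
force: [-0.2, 0.1, -0.2]
width: 42.6
gripper_force: 0.0
```

```bash
python3 -c "
from h import *
i=get_image('top')[205:300,250:355,::-1];cv2.imwrite('pics/t1.png',cv2.resize(i,None,fx=6,fy=6,interpolation=2))
go('c',99,1.18)"
```

```text
delta [ 3.  -5.5 56.5] [ 0.001 -0.     0.009]  t 5.2 q [ 0.03  0.56 -0.3   1.97  0.26  0.65 -0.81] w 42.7 F [ 0.2 -0.5 -0.1] pos [509.7  60.2 155.5] [ 3.14  -0.     1.189]
```

View pics/t1.png

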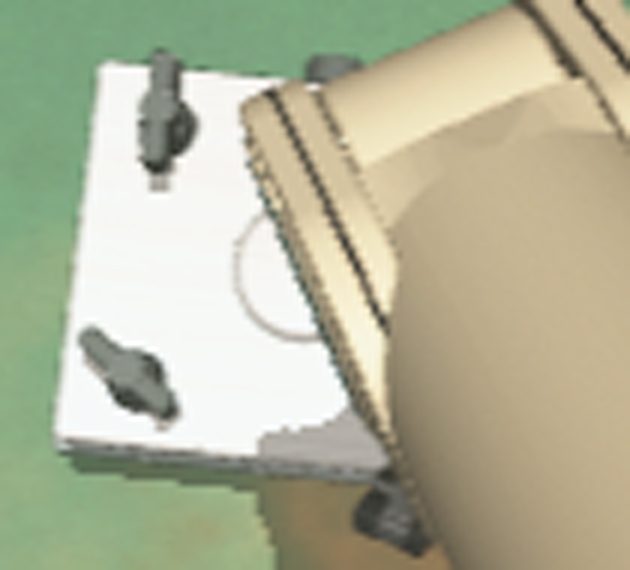

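>>> play_rows(
  deltas=[3,-5.5,20,0,0,0,0.5,3,-5.5,56,0,0,0,0.5,3,-5.5,56,0,0,0,0.5,3,-5.5,56,0,0,0,0,3,-5.5,56,0,0,0,0,3,-5.5,56,0,0,0,0],
)

```text
clock: 5.95
eef_pos: [506.7, 65.9, 100.6]
tool_rot: [3.138, -0.002, 1.18]
force: [1.0, -1.6, 6.6]
width: 8.3
gripper_force: 61.3
```

```bash
python3 -c "
from h import *
go('c',99,-0.08)"
```

```text
delta [-1.  -0.6  1.6] [ 0.002 -0.004  1.26 ]  t 5.95 q [-0.02  0.64 -0.25  2.02  0.31  0.52 -0.88] w 8.3 F [ 1.  -1.6  6.6] pos [506.7  65.9 100.6] [ 3.138e+00 -2.000e-03  1.180e+00]
```

>>> play_rows(
  deltas=[0,0,0,0,0,0.4,0,0,0,0,0,0,1.28,0,0,0,0,0,0,1.28,0,0,0,0,0,0,1.28,0,0,0,0,0,0,1.28,0,0,0,0,0,0,1.28,0,0,0,0,0,0,1.28,0,0,0,0,0,0,1.28,0,0,0,0,0,0,1.28,0],
)

```text
clock: 7.08
eef_pos: [506.4, 66.4, 100.5]
tool_rot: [-3.14, -0.003, -0.1]
force: [0.0, -0.5, 8.3]
width: 8.5
gripper_force: 61.7
```

```bash
python3 -c "
from h import *
go('b',155,1.005)"
```

```text
delta [ 99.7  -0.9 -54.1] [ 1.000e-03 -4.000e-03 -1.105e+00]  t 7.08 q [-0.25  0.63  0.1   2.02 -0.12  0.49 -1.73] w 8.5 F [ 0.  -0.5  8.3] pos [506.4  66.4 100.5] [-3.14e+00 -3.00e-03 -1.00e-01]
```

Next: b (order a, c, b, d).

>>> play_rows(
  deltas=[0,0,0,0,0,0,0.5,0,0,0,0,0,0,0.5,0,0,-50,0,0,0,0.5,100,-1,-54,0,0,-1.1,0.5,100,-1,-54,0,0,-1.1,0.5,100,-1,-54,0,0,-1.1,0.5,100,-1,-54,0,0,-1.1,0.5,100,-1,-54,0,0,-1.1,0.5,100,-1,-54,0,0,-1.1,0.5,100,-1,-54,0,0,-1.1,0.5],
)

```text
clock: 8.32
eef_pos: [604.3, 56.9, 152.8]
tool_rot: [-3.141, 0.0, 0.999]
force: [0.1, -0.5, 0.1]
width: 42.9
gripper_force: 0.0
```

```bash
python3 -c "
from h import *
go('b',99,1.005)"
```

```text
delta [ 1.   0.8 53.8] [-0.001  0.    -0.006]  t 8.32 q [-0.02  0.66 -0.2   1.71  0.17  0.78 -0.87] w 42.9 F [ 0.1 -0.5  0.1] pos [604.3  56.9 152.8] [-3.141  0.     0.999]
```

>>> play_rows(
  deltas=[1,1,20,0,0,0,0.5,1,1,54,0,0,0,0.5,1,1,54,0,0,0,0.5,1,1,54,0,0,0,0,1,1,54,0,0,0,0,1,1,54,0,0,0,0],
)

```text
clock: 9.07
eef_pos: [606.8, 57.8, 100.6]
tool_rot: [3.14, -0.002, 1.001]
force: [-0.8, 0.7, 5.2]
width: 8.2
gripper_force: 61.8
```

```bash
python3 -c "
from h import *
go('b',99,-0.08)"
```

```text
delta [-1.1 -0.8  1.6] [ 1.000e-03 -2.000e-03  1.081e+00]  t 9.07 q [-0.03  0.74 -0.18  1.75  0.19  0.67 -0.89] w 8.2 F [-0.8  0.7  5.2] pos [606.8  57.8 100.6] [ 3.140e+00 -2.000e-03  1.001e+00]
```

>>> play_rows(
  deltas=[0,0,0,0,0,0.4,0,0,0,0,0,0,1.1,0,0,0,0,0,0,1.1,0,0,0,0,0,0,1.1,0,0,0,0,0,0,1.1,0,0,0,0,0,0,1.1,0,0,0,0,0,0,1.1,0,0,0,0,0,0,1.1,0],
)

```text
clock: 10.07
eef_pos: [606.8, 57.5, 100.6]
tool_rot: [-3.141, -0.002, -0.1]
force: [-1.2, -0.8, 5.7]
width: 8.2
gripper_force: 61.9
```

```bash
python3 -c "
from h import *
go('d',155,.867)"
```

```text
delta [-103.9 -117.4  -54.6] [ 0.    -0.002 -0.967]  t 10.07 q [-0.22  0.74  0.12  1.75 -0.14  0.66 -1.69] w 8.2 F [-1.2 -0.8  5.7] pos [606.8  57.5 100.6] [-3.141e+00 -2.000e-03 -1.000e-01]
```

>>> play_rows(
  deltas=[0,0,0,0,0,0,0.5,0,0,0,0,0,0,0.5,0,0,-50,0,0,0,0.5,-104,-117,-54,0,0,-0.97,0.5,-104,-117,-54,0,0,-0.97,0.5,-104,-117,-54,0,0,-0.97,0.5,-104,-117,-54,0,0,-0.97,0.5,-104,-117,-54,0,0,-0.97,0.5,-104,-117,-54,0,0,-0.97,0.5,-104,-117,-54,0,0,-0.97,0.5],
)

```text
clock: 11.32
eef_pos: [514.2, 183.8, 153.0]
tool_rot: [-3.141, 0.0, 0.868]
force: [0.8, 1.2, -0.6]
width: 42.8
gripper_force: 0.0
```

```bash
python3 -c "
from h import *
go('d',99,.867)"
```

```text
delta [ 1.2  0.1 54. ] [-0.     0.     0.001]  t 11.32 q [-0.31  0.59 -0.12  1.89  0.11  0.68 -1.2 ] w 42.8 F [ 0.8  1.2 -0.6] pos [514.2 183.8 153. ] [-3.141  0.     0.868]
```

>>> play_rows(
  deltas=[1,0,20,0,0,0,0.5,1,0,54,0,0,0,0.5,1,0,54,0,0,0,0.5,1,0,54,0,0,0,0,1,0,54,0,0,0,0,1,0,54,0,0,0,0],
)

```text
clock: 12.08
eef_pos: [516.3, 184.7, 100.5]
tool_rot: [3.139, -0.003, 0.87]
force: [1.4, -1.2, 5.2]
width: 8.1
gripper_force: 62.4
```

```bash
python3 -c "
from h import *
go('d',99,-0.08)"
```

```text
delta [-0.8 -0.9  1.5] [ 0.001 -0.003  0.95 ]  t 12.07 q [-0.32  0.67 -0.11  1.92  0.13  0.56 -1.22] w 8.1 F [ 1.4 -1.2  5.2] pos [516.3 184.7 100.5] [ 3.139e+00 -3.000e-03  8.700e-01]
```

>>> play_rows(
  deltas=[0,0,0,0,0,0.4,0,0,0,0,0,0,0.97,0,0,0,0,0,0,0.97,0,0,0,0,0,0,0.97,0,0,0,0,0,0,0.97,0,0,0,0,0,0,0.97,0,0,0,0,0,0,0.97,0,0,0,0,0,0,0.5,0.5,0,0,0,0,0,0.5,0.5],
)

```text
clock: 13.2
eef_pos: [514.7, 185.4, 99.6]
tool_rot: [-3.141, -0.001, 0.282]
force: [-1.0, 1.2, -0.1]
width: 42.1
gripper_force: 0.0
```

```bash
python3 -c "
from h import *
go('c',160,3.06)"
```

```text
delta [-42.  113.1 -60.5] [ 1.000e-03 -1.000e-03 -2.778e+00]  t 13.2 q [-0.43  0.67  0.05  1.92 -0.06  0.55 -1.62] w 42.1 F [-1.   1.2 -0.1] pos [514.7 185.4  99.6] [-3.141e+00 -1.000e-03  2.820e-01]
```

>>> play_rows(
  deltas=[0,0,-55,0,0,0,0.5,-42,113,-60,0,0,-2.78,0.5,-42,113,-60,0,0,-2.78,0.5,-42,113,-60,0,0,-2.78,0.5,-42,113,-60,0,0,-2.78,0.5,-42,113,-60,0,0,-2.78,0.5,-42,113,-60,0,0,-2.78,0.5,-42,113,-60,0,0,-2.78,0.5],
)

```text
clock: 14.2
eef_pos: [505.0, 64.9, 159.6]
tool_rot: [3.141, -0.0, 1.594]
force: [-0.7, 0.5, 0.1]
width: 43.0
gripper_force: 0.0
```

```bash
python3 -c "
from h import *
i=get_image('top')[205:300,250:355,::-1];cv2.imwrite('pics/t2.png',cv2.resize(i,None,fx=6,fy=6,interpolation=2))
go('c',99,3.06)"
```

```text
delta [ 0.2  0.7 60.5] [ 1.000e-03 -0.000e+00 -1.461e+00]  t 14.25 q [ 0.05  0.55 -0.33  1.97  0.28  0.66 -0.44] w 42.7 F [-0.   0.1 -0.5] pos [505.1  64.8 159.5] [ 3.141 -0.     1.599]
```

View pics/t2.png

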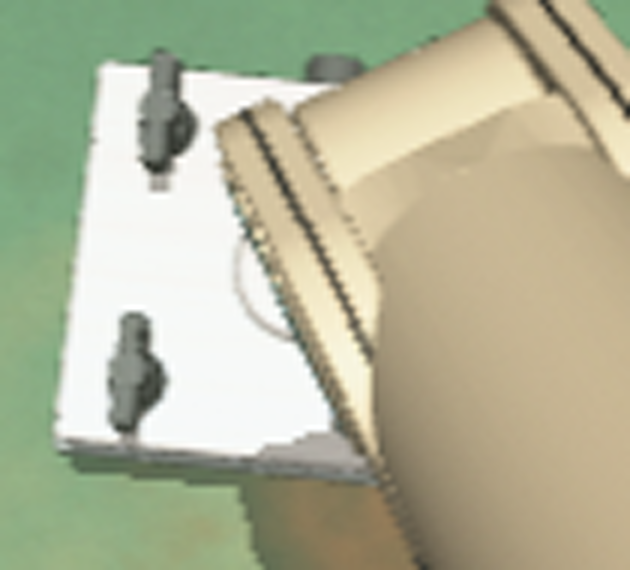

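>>> play_rows(
  deltas=[0,0.5,10,0,0,-1.47,0.5,0,0.5,10,0,0,-1.47,0.5,0,0.5,10,0,0,-1.47,0.5,0,0.5,10,0,0,-1.47,0.5,0,0.5,10,0,0,-1.47,0.5,0,0.5,10,0,0,-1.47,0.5,0,0.5,10,0,0,-1.47,0.5,0,0.5,10,0,0,-1.47,0.5,0,0.5,10,0,0,-1.47,0.5],
)

```text
clock: 15.38
eef_pos: [505.5, 64.7, 149.2]
tool_rot: [3.141, -0.0, 3.054]
force: [0.5, -0.1, 0.0]
width: 42.8
gripper_force: 0.0
```

```bash
python3 -c "
from h import *
go((506.4,66),98,3.05)"
```

```text
delta [-0.8  1.4 51.2] [ 0.    -0.     0.004]  t 15.38 q [ 0.3   0.65 -0.74  1.97  0.63  0.76  0.68] w 42.8 F [ 0.5 -0.1  0. ] pos [505.5  64.7 149.2] [ 3.141 -0.     3.054]
```

>>> play_rows(
  deltas=[-1,1.4,20,0,0,0,0.5,-1,1.4,51,0,0,0,0.5,-1,1.4,51,0,0,0,0.5,-1,1.4,51,0,0,0,0,-1,1.4,51,0,0,0,0,-1,1.4,51,0,0,0,0],
)

```text
clock: 16.12
eef_pos: [507.5, 66.3, 99.4]
tool_rot: [3.141, 0.002, 3.057]
force: [-1.5, 0.3, 7.5]
width: 8.3
gripper_force: 60.0
```

```bash
python3 -c "
from h import *
go('c',98,1.49)"
```

```text
delta [ 1.6 -1.4  1.4] [2.000e-03 1.000e-03 1.567e+00]  t 16.12 q [ 0.25  0.72 -0.66  2.01  0.72  0.66  0.6 ] w 8.3 F [-1.5  0.3  7.5] pos [507.5  66.3  99.4] [3.141e+00 2.000e-03 3.057e+00]
```

>>> play_rows(
  deltas=[0,0,0,0,0,0.4,0,0,0,0,0,0,1.57,0,0,0,0,0,0,1.57,0,0,0,0,0,0,1.57,0,0,0,0,0,0,1.57,0,0,0,0,0,0,1.57,0,0,0,0,0,0,1.57,0,0,0,0,0,0,1.57,0,0,0,0,0,0,1.57,0,0,0,0,0,0,1.57,0],
)

```text
clock: 17.38
eef_pos: [507.0, 65.8, 99.3]
tool_rot: [3.14, 0.001, 1.487]
force: [-1.4, 0.7, 8.5]
width: 9.0
gripper_force: 60.3
```

```bash
python3 -c "
from h import *
print(read_state()['torque'])
go((614.1,177.2),155,3.04)"
```

```text
[-0.37017067  0.43046282 -0.07393169]
delta [119.9  97.5 -55.6] [ 0.000e+00  1.000e-03 -1.553e+00]  t 17.38 q [-0.03  0.64 -0.23  2.02  0.29  0.51 -0.55] w 9.0 F [-1.4  0.7  8.5] pos [507.   65.8  99.3] [3.140e+00 1.000e-03 1.487e+00]
```

>>> play_rows(
  deltas=[0,0,0,0,0,0,0.5,0,0,0,0,0,0,0.5,0,0,-50,0,0,0,0.5,120,97,-55,0,0,-1.55,0.5,120,97,-55,0,0,-1.55,0.5,120,97,-55,0,0,-1.55,0.5,120,97,-55,0,0,-1.55,0.5,120,97,-55,0,0,-1.55,0.5,120,97,-55,0,0,-1.55,0.5,120,97,-55,0,0,-1.55,0.5],
)

```text
clock: 18.62
eef_pos: [613.2, 177.5, 152.8]
tool_rot: [-3.142, -0.0, 2.807]
force: [-0.1, 0.5, 0.4]
width: 42.8
gripper_force: 0.0
```

```bash
python3 -c "
from h import *
go((614.1,177.2),98,3.04)"
```

```text
delta [-1.  -0.  54.8] [-0.    -0.    -0.233]  t 18.62 q [ 0.04  0.77 -0.63  1.62  0.54  0.94  0.45] w 42.8 F [-0.1  0.5  0.4] pos [613.2 177.5 152.8] [-3.142 -0.     2.807]
```

>>> play_rows(
  deltas=[-1,0,10,0,0,-0.23,0.5,-1,0,20,0,0,-0.23,0.5,-1,0,54,0,0,-0.23,0.5,-1,0,54,0,0,-0.23,0.5,-1,0,54,0,0,-0.23,0,-1,0,54,0,0,-0.23,0,-1,0,54,0,0,-0.23,0],
)

```text
clock: 19.5
eef_pos: [615.0, 177.5, 100.6]
tool_rot: [3.141, 0.002, 3.031]
force: [-0.3, -1.1, 4.9]
width: 8.6
gripper_force: 60.3
```

```bash
python3 -c "
from h import *
go('a',98,1.49)"
```

```text
delta [ 0.1 -0.6  2.6] [2.000e-03 1.000e-03 1.541e+00]  t 19.5 q [ 0.05  0.85 -0.65  1.65  0.64  0.87  0.59] w 8.6 F [-0.3 -1.1  4.9] pos [615.  177.5 100.6] [3.141e+00 2.000e-03 3.031e+00]
```

>>> play_rows(
  deltas=[0,0,0,0,0,0.4,0,0,0,0,0,0,1.55,0,0,0,0,0,0,1.55,0,0,0,0,0,0,1.55,0,0,0,0,0,0,1.55,0,0,0,0,0,0,1.55,0,0,0,0,0,0,1.55,0,0,0,0,0,0,1.55,0,0,0,0,0,0,1.55,0,0,0,0,0,0,1.55,0],
)

```text
clock: 20.75
eef_pos: [616.9, 179.0, 100.6]
tool_rot: [3.136, -0.003, 1.482]
force: [3.8, 1.9, 2.2]
width: 8.4
gripper_force: 59.9
```

```bash
python3 -c "
from h import *
go((606.5,57.5),155,3.04)"
```

```text
delta [-121.8    0.7  -54.8] [ 0.007  0.002 -1.558]  t 20.75 q [-0.18  0.78 -0.24  1.65  0.25  0.74 -0.63] w 8.4 F [3.8 1.9 2.2] pos [616.9 179.  100.6] [ 3.136e+00 -3.000e-03  1.482e+00]
```

>>> play_rows(
  deltas=[0,0,0,0,0,0,0.5,0,0,0,0,0,0,0.5,0,0,-50,0,0,0,0.5,-122,1,-55,0,0,-1.56,0.5,-122,1,-55,0,0,-1.56,0.5,-122,1,-55,0,0,-1.56,0.5,-122,1,-55,0,0,-1.56,0.5,-122,1,-55,0,0,-1.56,0.5,-122,1,-55,0,0,-1.56,0.5,-122,1,-55,0,0,-1.56,0.5],
)

```text
clock: 22.0
eef_pos: [603.4, 55.2, 153.7]
tool_rot: [-3.14, -0.001, 2.8]
force: [-0.5, 0.2, -0.2]
width: 42.9
gripper_force: 0.0
```

```bash
python3 -c "
from h import *
i=get_image('top')[205:300,250:355,::-1];cv2.imwrite('pics/t3.png',cv2.resize(i,None,fx=6,fy=6,interpolation=2))
go((606.5,57.5),98,3.04)"
```

```text
delta [-2.2  3.4 55.6] [-0.001 -0.002 -0.235]  t 22.05 q [ 0.25  0.73 -0.64  1.71  0.54  0.89  0.61] w 42.6 F [-0.  -0.8 -0. ] pos [603.4  55.  153.6] [-3.141e+00 -2.000e-03  2.805e+00]
```

View pics/t3.png

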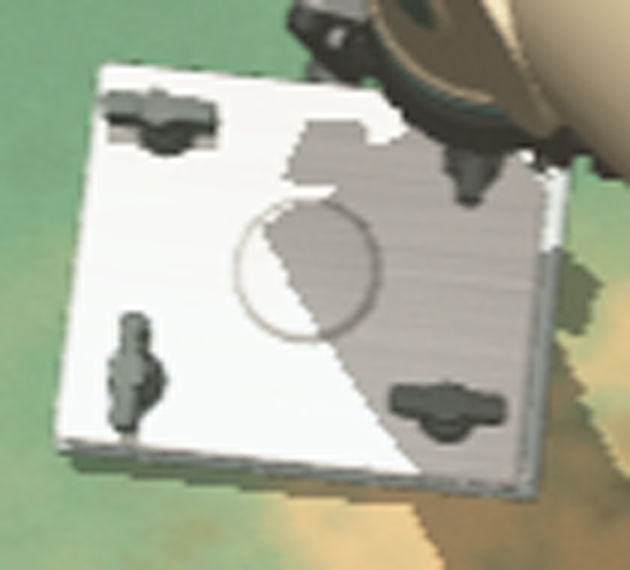

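>>> play_rows(
  deltas=[-2,3,10,0,0,-0.23,0.5,-2,3,20,0,0,-0.23,0.5,-2,3,55,0,0,-0.23,0.5,-2,3,55,0,0,-0.23,0.5,-2,3,55,0,0,-0.23,0,-2,3,55,0,0,-0.23,0,-2,3,55,0,0,-0.23,0],
)

```text
clock: 22.92
eef_pos: [607.9, 57.5, 100.5]
tool_rot: [-3.141, 0.002, 3.023]
force: [-1.4, -1.1, 6.6]
width: 8.2
gripper_force: 62.4
```

```bash
python3 -c "
from h import *
go('b',98,1.49)"
```

```text
delta [ 2.3 -0.5  2.5] [1.000e-03 2.000e-03 1.533e+00]  t 22.93 q [ 0.24  0.82 -0.65  1.73  0.65  0.82  0.74] w 8.2 F [-1.4 -1.1  6.6] pos [607.9  57.5 100.5] [-3.141e+00  2.000e-03  3.023e+00]
```

>>> play_rows(
  deltas=[0,0,0,0,0,0.4,0,0,0,0,0,0,1.55,0,0,0,0,0,0,1.55,0,0,0,0,0,0,1.55,0,0,0,0,0,0,1.55,0,0,0,0,0,0,1.55,0,0,0,0,0,0,1.55,0,0,0,0,0,0,1.55,0,0,0,0,0,0,1.55,0,0,0,0,0,0,1.55,0],
)

```text
clock: 24.18
eef_pos: [606.6, 56.4, 100.5]
tool_rot: [-3.141, 0.003, 1.472]
force: [-3.0, -3.9, 8.8]
width: 8.4
gripper_force: 62.8
```

```bash
python3 -c "
from h import *
go((515.8,185),155,3.02)"
```

```text
delta [ 118.9 -103.   -54.8] [-0.002  0.002 -1.548]  t 24.18 q [ 0.    0.74 -0.23  1.74  0.25  0.69 -0.47] w 8.4 F [-3.  -3.9  8.8] pos [606.6  56.4 100.5] [-3.141e+00  3.000e-03  1.472e+00]
```

>>> play_rows(
  deltas=[0,0,0,0,0,0,0.5,0,0,0,0,0,0,0.5,0,0,-50,0,0,0,0.5,119,-103,-55,0,0,-1.55,0.5,119,-103,-55,0,0,-1.55,0.5,119,-103,-55,0,0,-1.55,0.5,119,-103,-55,0,0,-1.55,0.5,119,-103,-55,0,0,-1.55,0.5,119,-103,-55,0,0,-1.55,0.5,119,-103,-55,0,0,-1.55,0.5],
)

```text
clock: 25.42
eef_pos: [516.4, 186.7, 154.2]
tool_rot: [3.141, 0.0, 2.792]
force: [0.1, -0.5, 0.4]
width: 42.8
gripper_force: 0.0
```

```bash
python3 -c "
from h import *
go((515.8,185),98,3.02)"
```

```text
delta [-0.1 -1.9 56.1] [ 0.001  0.    -0.228]  t 25.43 q [ 0.    0.65 -0.62  1.87  0.52  0.79  0.32] w 42.8 F [ 0.1 -0.5  0.4] pos [516.4 186.7 154.2] [3.141 0.    2.792]
```

>>> play_rows(
  deltas=[0,-2,10,0,0,-0.23,0.5,0,-2,20,0,0,-0.23,0.5,0,-2,55,0,0,-0.23,0.5,0,-2,55,0,0,-0.23,0.5,0,-2,55,0,0,-0.23,0,0,-2,55,0,0,-0.23,0,0,-2,55,0,0,-0.23,0],
)

```text
clock: 26.3
eef_pos: [516.3, 185.6, 100.4]
tool_rot: [3.14, 0.002, 3.016]
force: [0.0, 1.2, 4.9]
width: 8.0
gripper_force: 62.7
```

```bash
python3 -c "
from h import *
go('d',98,1.49)"
```

```text
delta [ 1.1 -1.   2.4] [0.003 0.    1.526]  t 26.3 q [-0.    0.74 -0.62  1.91  0.65  0.7   0.43] w 8.0 F [0.  1.2 4.9] pos [516.3 185.6 100.4] [3.140e+00 2.000e-03 3.016e+00]
```

>>> play_rows(
  deltas=[0,0,0,0,0,0.4,0,0,0,0,0,0,1.55,0,0,0,0,0,0,1.55,0,0,0,0,0,0,1.55,0,0,0,0,0,0,1.55,0,0,0,0,0,0,1.55,0,0,0,0,0,0,1.55,0,0,0,0,0,0,1.55,0,0,0,0,0,0,1.55,0,0,0,0,0,0,1.55,0],
)

```text
clock: 27.55
eef_pos: [517.2, 186.4, 100.3]
tool_rot: [3.138, -0.003, 1.469]
force: [1.7, 4.2, 6.1]
width: 8.2
gripper_force: 63.0
```

>>> play_rows(
  deltas=[0,0,0,0,0,0,0.5,0,0,0,0,0,0,0.5,0,0,-60,0,0,0,0.5,0,0,-120,0,0,0,0.5,-220,120,-150,0,0,0,0.5,-220,120,-150,0,0,0,0.5,-220,120,-150,0,0,0,0.5,-220,120,-150,0,0,0,0.5,-220,120,-150,0,0,0,0.5,-220,120,-150,0,0,0,0.5],
)

```text
clock: 28.8
eef_pos: [610.7, -47.3, 248.2]
tool_rot: [-3.139, -0.0, 1.465]
force: [0.4, 0.5, -0.9]
width: 42.6
gripper_force: 0.0
```

```bash
python3 -c "
from h import *
i=get_image('top')[205:300,250:355,::-1];cv2.imwrite('pics/t4.png',cv2.resize(i,None,fx=6,fy=6,interpolation=2))
go('d',98,1.49)"
```

```text
delta [ 219.3 -118.6  150.8] [-0.002 -0.001 -0.023]  t 28.85 q [ 0.18  0.56 -0.24  1.6   0.15  1.   -0.21] w 42.8 F [ 0.3  0.1 -0.5] pos [610.7 -45.9 248.4] [-3.139e+00 -1.000e-03  1.467e+00]
```

View pics/t4.png

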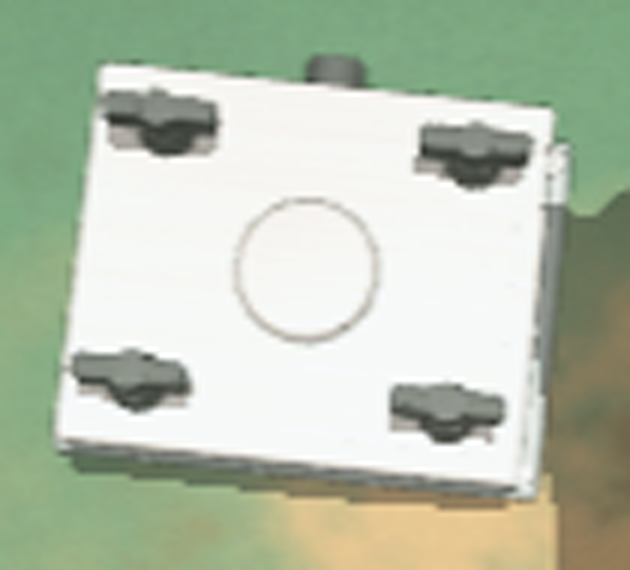

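```bash
python3 -c "
from cell import *
print(finish_job())"
```

```text
the job is handed in; nothing more can be done
None
```

I tightened all four wing nuts in two cross-order rounds (a, c, b, d, then c, a, b, d) and handed the job in at about 29 s. The last picture shows all four wings in line with the long side; the cover's height and tilt were not measured, and no verdict was returned.

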